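Seat the round badge and start the badge press

ROBOT

A 6-joint arm with a two-finger parallel gripper is mounted at the origin on the work surface. World frame = base frame: x ahead of the robot, y to its left, z up, the work surface at z = 0. Lengths are in mm, angles in rad, forces in N, time in s.
With the tool pointing down it reaches from about 250 to 775 mm from the base axis. Payload 4 kg.
Tool frame: the origin (TCP) lies between the finger pads; the fingertips stand ahead of it and the grasp point (between the pads) lies 11 mm behind it (ctrl.tip_reach is the z of the fingertips in the tool frame, in mm); z points along the fingers, y is the line along which they close (so a half turn about z gives the same grasp; the last joint's range is limited). The gripper opens to 85 mm and grips with 20 to 120 N. Pads are 22 mm wide; open, the fingers measure 114 mm over their backs; the gripper's body (76 mm by 85 mm) begins 54 mm behind the grasp point. The pads swing forward as they close: fully open they stand 13 mm farther back than shut.
Start: joints at [1.109, 0.087, 1.371, -0, 1.684, -0.103], TCP at [193.142, 514.988, 239.341] pointing down, gripper open.
Joint ranges: [-3.1, 3.1], [-0.76, 2.03], [0.27, 2.55], [-1.08, 4.22], [0.17, 2.65], [-2.57, 2.57]. Speed limits (rad/s): [2.79, 2.79, 3.14, 3.14, 3.14, 3.14].

INTERFACE

Orientations are given as a unit quaternion [x, y, z, w].
In Python, from cell import telemetry, optics, finish_job, ctrl gives the robot as it stands.
- The arm moves only by the tool apply_moves, never from a script. Its argument "rows" is text: rows parted by semicolons, each of 5 numbers parted by spaces: the shift along the tool's x, y, z in cm, then the turn about the tool's z in degrees, then the closure, from 0 (fully open) to 1 (shut). In form: dx dy dz turn claw; .... A call has 1 to 8 rows; each row shifts and turns the commanded pose from where the row before left it, along the tool's axes as they then stand; what a row does not reach is not made up. A row lasts 1/10 s, in which the tool goes at most 50 mm and 8.59 degrees, less where a joint would pass 70% of its speed; a pose out of reach is approached as far as the arm can. A call is refused whole if a number of a shift passes 5 or a number of a turn 8.59, either way. A call with a gripper value outside its range is refused whole. The fingers move at their own pace and stop on an object; "newtons" is the grip in N (left out, the last holds). Time passes only in rows, so rows that do not move let the fingers close. It gives the time, the measured TCP pose, the force and the opening at its end, in the units of the state.
- telemetry.sense(): the state, without advancing time (a new reading comes with each control period).
- optics.grab_frame(name): name is "scene" or "top" or "wrist"; returns a dict with "frame" (384x512x3 uint8, red, green, blue), "depth" (384x512 float32, mm along the optical axis (not along the pixel's ray), 0 where there is no reading), "fx", "fy", "cx", "cy" (pixels), "extrinsics" (4x4, takes a point from world to camera coordinates). Camera axes: x right, y up, looking along -z (the intrinsics and any distortion apply to the point x, -y, -z); pixel columns grow to the right and rows downward; lengths in mm; the calibration is good to about 2 mm. A picture is of the moment at which its call begins.
- finish_job(): hands the job in, once; it reports no verdict.
The state is a dict: "t": time; "joint_positions": joint angles; "qvel": joint speeds; "tau": joint torques, N m; "position": TCP position; "ee_rot": TCP orientation; "wrist_force": force on the tool from outside, world axes, zero at the start; "moment": the same for the moment, N m; "grip_width": finger opening in mm.
Only numpy, scipy, OpenCV 4.12 (cv2) and the standard library are available. Lean on these libraries where they do the work, as an engineer would, in place of code of your own. Each camera call takes 0.05 s, during which the arm holds its last target. There are 200 camera calls.

TASK

With the gripper's fingers closed, first push the round badge cover down until it sits flush in its holder; then press down the raised end of the rocker switch on the console until it is fully over; last press the long bar key on the console all the way down, hold it there for a moment, and let it spring back. Do the three in this order, only touching and pressing: lift nothing, leave the square badge cover and the small round key alone, and do not disturb the markers, keyrings and carton lying about.

Things in the scene. Friction and masses are not known exactly. Their poses are not given: they have to be found in the camera images.
- holder_round: Fixed aluminium block, 86 x 86 x 22 mm high, on the table; origin at the centre of its underside, z up. It carries the round white badge cover on its middle.
- cover_round_top (a point): Centre of the top face of the round white badge cover (a flat disc of diameter 50 mm). It starts about 6 mm above the holder's top face (28 mm above the table); fully home it is flush with the holder's top (22 mm above the table). The point moves with the cover.
- cover_round (a joint): How far the round cover has been pushed in, m: about 0 at the start (0 to 0.001), 0.006 fully home against a hard stop. It is a press fit: it takes about 6 N straight down and stays where it is left; negative means pulled up out of its seat.
- holder_square: A second fixed block of the same size, with a square white badge cover. Leave alone. Origin at the centre of its underside.
- cover_square_top (a point): Centre of the top face of the square white badge cover (46 x 46 mm, 28 mm above the table). Leave alone.
- cover_square (a joint): Push-in of the square cover, m; must stay about 0.
- console: Fixed low grey control box, 124 mm (its x) by 224 mm (its y), top 40 mm above the table; origin at the centre of its underside, z up, x away from the robot (turned by its yaw). Three black controls in a row along its y, all at x = 0: long bar key at y = +70 mm, small round key at y = 0, rocker at y = -70 mm. Nothing else stands over 3 mm above its top.
- rocker_raised (a point): Point to press on the rocker: on the upper face of its raised half, 24 mm from the pivot; moves with it. Black, 26 mm wide (console y), 68 mm long (console x), pivot across the middle 46 mm above the table. Two flat halves, 34 mm each: the far one (console +x) is raised, its tip 10 mm and this point 7 mm above the pivot; the near one lies level.
- rocker (a joint): Angle of the rocker, rad: 0 to 0.03 at the start (off, far half raised), 0.30 fully over (on) against a hard stop: then the far half lies level, 46 mm above the table, and the near half is raised. Takes about 2.5 N at the point given and stays where it is left (friction, no spring).
- bar_key_top (a point): Centre of the top face of the long bar key: black, 60 mm (console x) by 26 mm (console y), top 52 mm above the table when up; the point moves with the key.
- bar_key (a joint): Travel of the bar key, m: 0 up, 0.006 fully down against a hard stop. Spring return: starts to move at about 1.5 N, fully down takes 5 N.
- round_key_top (a point): Centre of the top face of the small round key, black, diameter 22 mm, top 52 mm above the table. Leave alone.
- round_key (a joint): Travel of the round key, m: 0 up, 0.006 down (spring, 5 N). Must stay up.
- marker_a: Loose paint marker lying down, 138 mm long (its x), 15 mm thick, silver with white cap; origin at its underside's centre. Bystander.
- marker_b: Loose paint marker like marker_a, gold with white cap. Bystander.
- marker_c: Loose paint marker like marker_a, white with black cap, lying beyond the console. Bystander.
- keyring_a: Loose badge keyring lying flat near the round holder, disc of diameter 42 mm, 6 mm thick (origin under its centre), ring toward its y. Bystander.
- keyring_b: Loose badge keyring like keyring_a, near the square holder. Bystander.
- carton: Loose small carton, 55 x 88 x 22 mm, lying beyond the square holder; origin at its underside's centre. Bystander.
Not all that is in view belongs to the job. What is shaped like the holder_round but green or turquoise is not meant.

How it is judged (in metres and radians):
On the way, in this order (a step that is already met when the one before it is completed fails the run):
1. the round badge cover is pushed home (value of joint cover_round above 0.0045 m), for 0.1 s.
2. the rocker is tipped over (value of joint rocker above 0.24 rad), for 0.1 s.
3. the bar key is held fully down for a moment (value of joint bar_key above 0.0045 m), for 0.2 s.
At the end, for the whole second after the job is handed in: Round cover pushed in at least 4.5 of 6 mm, rocker over by at least 0.24 of 0.30 rad, bar key (after being held at least 4.5 mm down for 0.2 s) up again within 1 mm, round key up, square cover pushed less than 1.5 mm, loose things within 25 mm of where they stood (value of joint cover_round above 0.0045 m and value of joint rocker above 0.24 rad and value of joint each of bar_key, round_key below 0.001 m and value of joint cover_square below 0.0015 m and distance of each of marker_a, marker_b, marker_c, keyring_a, keyring_b, carton from where it was at the start of the episode below 0.025 m); the robot touches nothing.
It fails at once if the rocker is tipped before the round cover is home (value of joint rocker above 0.15 rad and value of joint cover_round below 0.0045 m).
It fails at once if the bar key is pressed before the rocker is over (value of joint bar_key above 0.003 m and value of joint rocker below 0.24 rad).
It fails at once if the small round key is pressed (value of joint round_key above 0.003 m).
It fails at once if the square cover is pushed, or either cover is lifted (value of joint any of cover_round, cover_square below -0.002 m or value of joint cover_square above 0.002 m).
It fails at once if a loose thing is disturbed or carried (distance of any of marker_a, marker_b, marker_c, keyring_a, keyring_b, carton from where it was at the start of the episode above 0.025 m).
It also fails if it takes over 45 s, if anything falls off the work surface, if the arm or the gripper's body presses on something with over 40 N, if the wrist force passes 120 N, or if a joint passes its speed limit or range.

## Working session

There is one attempt and no reset: what is moved stays moved. The work goes in short steps, Python scripts to look and compute and a tool call to move; the robot and the scene stay as the last step left them, time stands still between calls to the robot, and variables do not carry over. Pictures are saved under pics/ and viewed, on a budget of 10 in all, crops included, one or two more only if the job needs it, and the job is handed in when it is done.

Besides the shell and the picture viewer there is one more tool, called after "Emit:" in YAML: its name, and indented under it one key for each argument. apply_moves: Moves the arm, as the interface text tells. Its arguments: {"type":"object","properties":{"rows":{"type":"string"},"newtons":{"type":"number"}},"required":["rows"]}

```bash
mkdir -p pics && cat > h.py <<'E'
import numpy as np, cv2
from cell import telemetry, optics, finish_job, ctrl
def grab(n):
    f=optics.grab_frame(n); np.savez(f'{n}.npz',**{k:np.array(v) for k,v in f.items()}); return f
def world(f):
    d=f['depth']; v,u=np.mgrid[:d.shape[0],:d.shape[1]]
    p=np.stack([(u-f['cx'])/f['fx']*d,-(v-f['cy'])/f['fy']*d,-d,np.ones_like(d)],-1)
    return (p@np.linalg.inv(f['extrinsics']).T)[...,:3]
E
python3 - <<'E'
from h import *
for n in ('top','scene'):
    f=grab(n); cv2.imwrite(f'pics/{n}0.png',f['frame'][...,::-1]); print({k:f[k] for k in f if k not in('frame','depth')})
print(telemetry.sense(), ctrl.tip_reach)
E
```

```text
{'fx': 485.8023330385952, 'fy': 485.8023330385952, 'cx': 259.2783973601671, 'cy': 191.8710434181378, 'extrinsics': array([[ 1.68952204e-02, -9.99786078e-01, -1.19310605e-02,
        -4.83511374e+01],
       [ 9.84577060e-01,  1.45576430e-02,  1.74344739e-01,
        -5.34146127e+02],
       [-1.74133754e-01, -1.46926413e-02,  9.84612392e-01,
        -1.15880750e+03],
       [ 0.00000000e+00,  0.00000000e+00,  0.00000000e+00,
         1.00000000e+00]])}
{'fx': 388.9816016482244, 'fy': 388.9816016482244, 'cx': 255.87425042171847, 'cy': 190.94586104900665, 'extrinsics': array([[-3.74610659e-01,  9.27163233e-01,  5.93244636e-03,
         2.46895471e+02],
       [-7.68758294e-01, -3.14173078e-01,  5.57051131e-01,
         3.54670572e+02],
       [ 5.18341143e-01,  2.04116674e-01,  8.30457009e-01,
        -1.38263040e+03],
       [ 0.00000000e+00,  0.00000000e+00,  0.00000000e+00,
         1.00000000e+00]])}
{'t': 0.1, 'joint_positions': array([ 1.10887040e+00,  8.79130736e-02,  1.37212801e+00, -1.13372263e-05,
        1.68359581e+00, -1.03085143e-01]), 'qvel': array([-0.00110323, -0.0004817 , -0.00581485, -0.00076895, -0.00100911,
       -0.0015064 ]), 'tau': array([ 3.24288107e-03, -3.53014576e+01, -3.14219999e+01, -2.72871466e-05,
        7.86684308e-03, -1.89585973e-05]), 'position': array([192.95891085, 514.57556227, 238.22605227]), 'ee_rot': array([ 1.78459829e-01,  9.83946668e-01, -9.83170503e-04, -2.79518162e-04]), 'wrist_force': array([ 0.31822149, -1.00639568, -0.02740854]), 'moment': array([-0.00704777, -0.01309123,  0.00926478]), 'grip_width': 85.73648893463378} 8.0
```

View pics/top0.png

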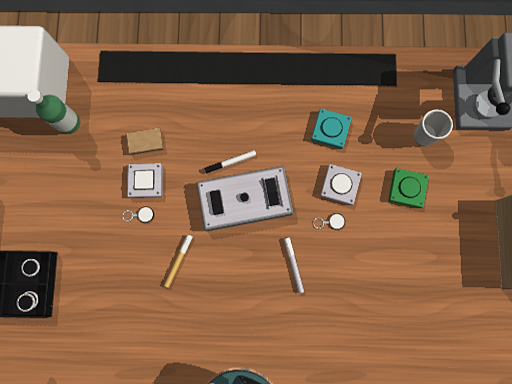

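View pics/scene0.png

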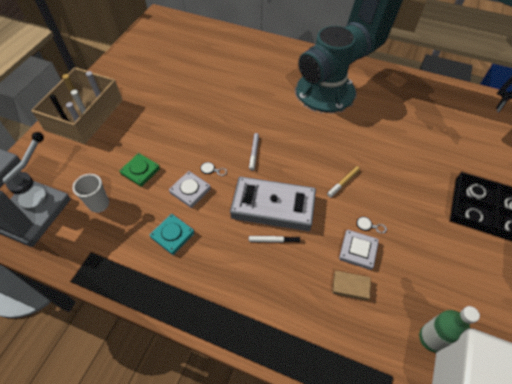

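Candidates in the top view are:
- a grey block with a round white cover at (342,184), which matches the description
- a turquoise block at (331,128) and a green block at (409,187), both decoys
- a square-cover block at (144,180)
- keyring discs at (337,221) and (146,214)

The console is at (245,198), with the rocker on its right (271,192) and the bar key on its left (216,202). Next I'll measure and check a close crop.

```bash
python3 - <<'E'
from h import *
f=dict(np.load('top.npz')); W=world(f); im=f['frame']; g=cv2.cvtColor(im,cv2.COLOR_RGB2GRAY)
def roi(u0,u1,v0,v1):
    m=np.zeros(g.shape,bool); m[v0:v1,u0:u1]=1; return m
def rep(n,m):
    P=W[m]; r=cv2.minAreaRect(P[:,:2].astype(np.float32)); print(n,m.sum(),'mean',P.mean(0).round(1),'zmed',np.median(P[:,2]).round(1),'rect',np.round(r[0],1),np.round(r[1],1),round(r[2],1))
z=W[...,2]
print('table z',np.median(z[roi(200,300,300,350)]))
hr=roi(315,368,158,210)
rep('holder',hr&(z>15)); rep('cover bright',hr&(g>200)&(z>22)); rep('cover z>25',hr&(z>25.5))
c=roi(185,305,160,235); rep('console',c&(z>30)&(z<60)); rep('controls z>44',c&(z>44))
for n,b in (('rocker',(258,288,170,212)),('bar',(204,228,182,220)),('round',(234,252,188,206))):
    m=roi(*b)&(g<70)&(z>38); rep(n,m); rep(n+' hi',roi(*b)&(z>44.5))
    print(np.percentile(z[m],[5,50,95]).round(1))
a=im[155:240,185:370]; cv2.imwrite('pics/crop1.png',cv2.resize(a,None,fx=4.3,fy=4.3,interpolation=cv2.INTER_CUBIC)[...,::-1])
E
```

```text
table z 0.5662371464014768
holder 1152 mean [ 559.6 -242.9   42.1] zmed 24.0 rect [ 454.8 -186.1] [100.4 351.4] 61.2
cover bright 286 mean [ 558.1 -242.7   49.5] zmed 28.8 rect [ 443.1 -177.9] [ 92.2 324.4] 60.3
cover z>25 389 mean [ 554.  -236.6   81.1] zmed 28.5 rect [ 453.9 -182.7] [ 92.8 347.1] 60.8
console 4403 mean [521.3  -3.1  42.7] zmed 41.9 rect [523.5  -2.8] [125.8 224.6] 11.7
controls z>44 1198 mean [517.1  -8.3  86. ] zmed 46.9 rect [450.9 -16.1] [263.4 216.8] 11.5
rocker 328 mean [534.8 -69.5  55.5] zmed 47.6 rect [448.6 -81.5] [244.7  59.6] 2.7
rocker hi 414 mean [536.4 -71.5  59.9] zmed 47.2 rect [458.2 -73.9] [265.9  71.8] 1.0
[41.8 47.6 56.4]
bar 241 mean [506.9  65.8  52.5] zmed 52.9 rect [507.6  66.4] [58.  26.2] 11.1
bar hi 336 mean [508.9  65.   61.6] zmed 51.8 rect [435.1  34.6] [276.9  76.8] 24.4
[47.5 52.9 56.5]
round 55 mean [520.9  -1.9  52.6] zmed 53.2 rect [521.1  -2.4] [18.8 18.7] 33.3
round hi 90 mean [521.6  -1.6  50.7] zmed 51.4 rect [522.8  -0. ] [42.8 39.6] 0.3
[47.7 53.2 56.1]
```

View pics/crop1.png

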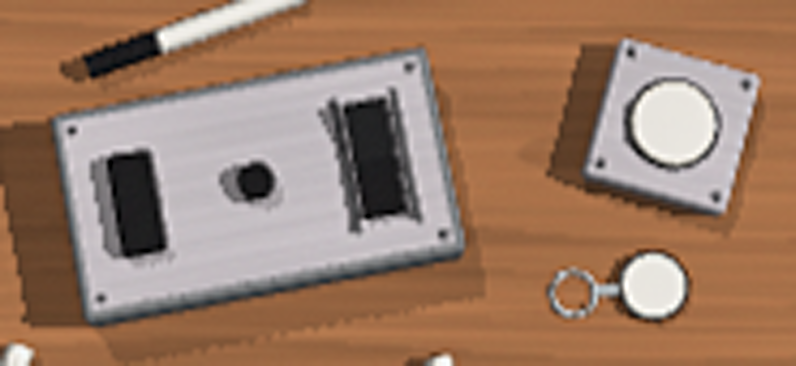

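```bash
python3 - <<'E'
from h import *
for cam in('top','scene'):
    f=dict(np.load(cam+'.npz')); W=world(f); g=cv2.cvtColor(f['frame'],cv2.COLOR_RGB2GRAY); z=W[...,2]
    def box(x,y,r): return (abs(W[...,0]-x)<r)&(abs(W[...,1]-y)<r)
    def rep(n,m):
        P=W[m]; r=cv2.minAreaRect(P[:,:2].astype(np.float32)); print(cam,n,m.sum(),np.median(P,0).round(1),'rect',np.round(r[0],1),np.round(r[1],1),round(r[2],1))
    b=box(559,-243,65); rep('holder',b&(z>16)&(z<34)); rep('cover',b&(g>190)&(z>22)&(z<34))
    c=box(522,-2,140); rep('console',c&(z>34)&(z<45))
    for n,x,y in(('bar',507,66),('round',522,-2),('rocker',538,-71)):
        rep(n,box(x,y,42 if n!='round' else 16)&(z>46-3*(n=='rocker'))&(z<60)&(g<70))
    print(np.unique(np.array(ctrl.tip_reach)))
E
```

```text
top holder 1127 [ 563.3 -245.4   24. ] rect [ 564.6 -246.5] [86.4 87.7] 74.6
top cover 479 [ 559.2 -247.8   26.5] rect [ 563.2 -246.8] [81.8 79.9] 74.9
top console 3499 [519.6  -2.2  41.3] rect [523.1  -2.9] [124.8 223.8] 11.7
top bar 231 [506.9  65.7  52.9] rect [507.8  65.9] [57.7 25. ] 11.1
top round 52 [521.6  -2.5  53.3] rect [521.3  -1.8] [19.5 17.5] 44.2
top rocker 294 [537.8 -71.   48.2] rect [537.  -69.9] [69.  36.1] 11.2
[8.]
scene holder 763 [ 568.  -244.6   24. ] rect [ 563.1 -247.6] [89.3 86.3] 75.2
scene cover 162 [ 562.7 -247.    29.3] rect [ 563.9 -247.6] [45.9 42. ] 8.5
scene console 2580 [ 5.304e+02 -3.000e-01  4.150e+01] rect [522.   -4.1] [127.5 224.2] 11.2
scene bar 147 [512.7  66.7  52.8] rect [510.2  66.6] [55.4 22.4] 11.9
scene round 29 [525.2  -2.5  52.5] rect [524.8  -2.4] [14.7 14.1] 60.6
scene rocker 171 [540.4 -70.4  49.3] rect [537.9 -68.4] [62.8 30.8] 8.5
[8.]
```

The crop confirms it: the round white cover on the grey block is at crop pixel (673,123). The rocker is at (375,158), with its ends along console x, the round key at (255,181) and the bar key at (136,202). Now I'll turn the tool to match the console (about -32°), close the fingers and go over.

Emit:
apply_moves:
  rows: "0 0 0 -8 1; 0 0 0 -8 1; 0 0 0 -8 1; 0 0 0 -8 1; -1 -4.1 0 0 1; -1 -4.1 0 0 1; -1 -4.1 0 0 1; -1 -4.1 0 0 1"

```text
t: 0.9
position: [265.0, 360.6, 238.7]
ee_rot: [-0.1, 0.995, -0.0, -0.0]
wrist_force: [1.0, 0.3, 0.1]
grip_width: 0.2
```

Emit:
apply_moves:
  rows: "-1 -4.1 0 0 1; -1 -4.1 0 0 1; -1 -4.1 0 0 1; -1 -4.1 0 0 1; -1 -4.1 0 0 1; -1 -4.1 0 0 1; -1 -4.1 0 0 1; -1 -4.1 0 0 1"

```text
t: 1.7
position: [408.5, 54.9, 239.0]
ee_rot: [-0.1, 0.995, 0.0, -0.0]
wrist_force: [1.4, 0.2, 0.2]
grip_width: 0.0
```

Emit:
apply_moves:
  rows: "-1 -4.1 0 0 1; -1 -4.1 0 0 1; -1 -4.1 0 0 1; -1 -4.1 0 0 1; -1 -4.1 0 0 1; -1 -4.1 0 0 1; 0 0 0 0 1; 0 0 0 0 1"

```text
t: 2.5
position: [515.7, -173.1, 238.0]
ee_rot: [-0.099, 0.995, 0.001, -0.001]
wrist_force: [0.8, 1.5, -1.3]
grip_width: -0.1
```

Emit:
apply_moves:
  rows: "-1.6 -4.1 0 0 1; -1.6 -4.1 0 0 1; 0 0 4.5 0 1; 0 0 4.5 0 1; 0 0 4.5 0 1; 0 0 3.5 0 1; 0 0 0 0 1; 0 0 0 0 1"

```text
t: 3.3
position: [563.6, -245.5, 69.8]
ee_rot: [-0.1, 0.995, 0.0, -0.0]
wrist_force: [-0.9, -0.7, 1.1]
grip_width: -0.1
```

```bash
python3 - <<'E'
from h import *
print(telemetry.sense()['position'],telemetry.sense()['wrist_force'])
a=grab('scene')['frame'][150:250,140:270]; b=grab('wrist')['frame']
cv2.imwrite('pics/p2.png',np.hstack([cv2.resize(a,(400,300)),cv2.resize(b,(400,300))])[...,::-1])
E
```

```text
[ 563.55898023 -245.45700473   69.80783397] [-0.87064019 -0.74809316  1.07248107]
```

View pics/p2.png

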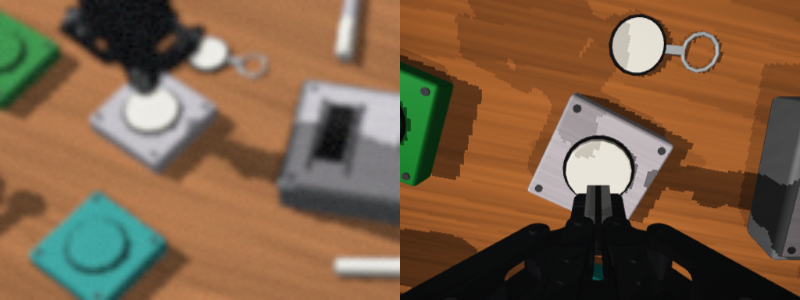

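The closed tips are centred over the white cover on the grey block, with the green and turquoise blocks well clear. Pressing now.

Emit:
apply_moves:
  rows: "0 0 2 0 1; 0 0 1 0 1; 0 0 0.2 0 1; 0 0 0.2 0 1; 0 0 0.2 0 1; 0 0 0.2 0 1; 0 0 0 0 1; 0 0 0 0 1"

```text
t: 4.2
position: [564.3, -247.0, 33.1]
ee_rot: [-0.1, 0.995, -0.001, 0.001]
wrist_force: [-1.7, 0.7, 5.8]
grip_width: -0.0
```

Emit:
apply_moves:
  rows: "0 0 0.15 0 1; 0 0 0.15 0 1; 0 0 0.1 0 1; 0 0 0 0 1"

```text
t: 4.6
position: [564.3, -247.0, 30.1]
ee_rot: [-0.1, 0.995, -0.001, 0.001]
wrist_force: [-3.7, 2.4, 9.6]
grip_width: 0.1
```

Emit:
apply_moves:
  rows: "0 0 0.1 0 1; 0 0 0.1 0 1; 0 0 0 0 1; 0 0 0 0 1"

```text
t: 5.0
position: [564.3, -247.0, 30.1]
ee_rot: [-0.1, 0.995, -0.001, 0.001]
wrist_force: [-7.1, 3.3, 16.8]
grip_width: -0.4
```

It's against the hard stop: the tip is at 22 mm and the force rises with no travel. Lifting and moving to the rocker.

Emit:
apply_moves:
  rows: "0 0 -1 0 1; 0 0 -4 0 1; 0 0 -2 0 1; -0.8 4.4 0 0 1; -0.8 4.4 0 0 1; -0.8 4.4 0 0 1; -0.8 4.4 0 0 1; 0 0 0 0 1"

```text
t: 5.8
position: [559.8, -62.6, 95.4]
ee_rot: [-0.103, 0.995, 0.001, 0.0]
wrist_force: [0.8, -0.4, -0.1]
grip_width: -0.0
```

```bash
python3 - <<'E'
from h import *
print(telemetry.sense()['position'],telemetry.sense()['wrist_force'])
a=grab('scene')['frame'][150:250,160:290]; b=grab('wrist')['frame']
cv2.imwrite('pics/p3.png',np.hstack([cv2.resize(a,(400,300)),cv2.resize(b,(400,300))])[...,::-1])
E
```

```text
[559.82834846 -62.62845446  95.37181657] [ 0.79157064 -0.3659396  -0.0512477 ]
```

View pics/p3.png

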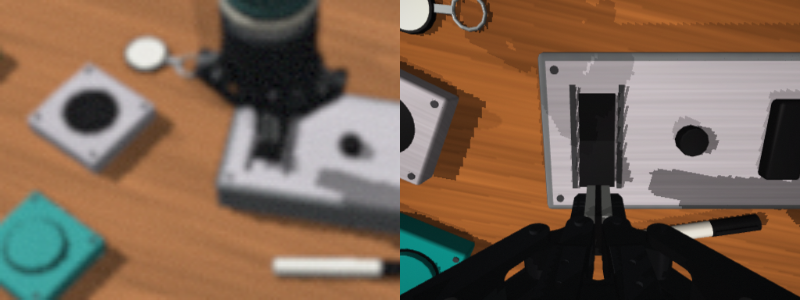

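The tips are in line with the rocker: in the wrist view the fingers are at u≈598 and the rocker spans 578–616. The round cover's place now looks black, so I'll check that before going on.

```bash
python3 - <<'E'
from h import *
print(telemetry.sense()['position'])
for cam in('scene','top'):
    f=grab(cam); W=world(f); d=np.hypot(W[...,0]-563.8,W[...,1]+247)
    for lo,hi in((0,12),(12,22),(30,40)):
        m=(d>=lo)&(d<hi)&(W[...,2]<40); print(cam,lo,hi,m.sum(),np.median(W[m],0).round(1),np.median(f['frame'][m],0))
a=f['frame'][140:240,290:420]; b=optics.grab_frame('scene')['frame'][150:230,160:267]
cv2.imwrite('pics/p4.png',np.hstack([cv2.resize(a,(400,300),interpolation=2),cv2.resize(b,(400,300),interpolation=2)])[...,::-1])
E
```

```text
[560.26981218 -67.01675971  95.46313558]
scene 0 12 42 [ 564.1 -246.3   24.1] [31. 31. 33.]
scene 12 22 110 [ 562.7 -246.9   24.1] [29.5 30.  31. ]
scene 30 40 220 [ 567.7 -244.8   23.1] [195. 192. 198.]
top 0 12 71 [ 564.2 -246.5   24. ] [35. 34. 35.]
top 12 22 163 [ 563.6 -246.4   24.1] [34. 33. 35.]
top 30 40 339 [ 563.1 -246.4   22.9] [220. 214. 218.]
```

View pics/p4.png

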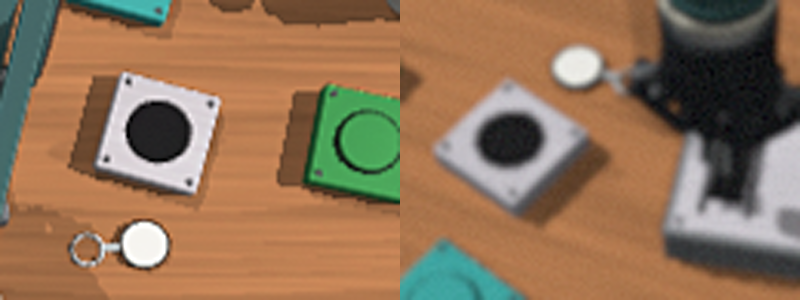

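The depth shows a dark recess disc about 1 mm above the holder top, covering the flush cover. That agrees with the tip having stopped at 22 mm, and nothing is stuck to the gripper. Now the rocker.

Emit:
apply_moves:
  rows: "0 0 2 0 1; 0 0 0.9 0 1; 0 0 0.3 0 1; 0 0 0.3 0 1; 0 0 0.3 0 1; 0 0 0.2 0 1; 0 0 0 0 1; 0 0 0 0 1"

```text
t: 6.85
position: [560.4, -67.6, 55.5]
ee_rot: [-0.1, 0.995, 0.0, 0.001]
wrist_force: [0.5, -0.4, -0.1]
grip_width: -0.1
```

Emit:
apply_moves:
  rows: "0 0 0.1 0 1; 0 0 0.1 0 1; 0 0 0.1 0 1; 0 0 0.1 0 1; 0 0 0 0 1; 0 0 0 0 1"

```text
t: 7.45
position: [560.6, -67.6, 54.0]
ee_rot: [-0.1, 0.995, -0.0, 0.001]
wrist_force: [-4.8, 0.7, 11.8]
grip_width: 0.1
```

Hard stop at a tip height of 46.0 mm, which is fully over. Next, the bar key.

Emit:
apply_moves:
  rows: "0 0 -1 0 1; 0 0 -4 0 1; 0.6 3.5 0 0 1; 0.6 3.5 0 0 1; 0.6 3.5 0 0 1; 0.6 3.5 0 0 1; 0 0 0 0 1; 0 0 0 0 1"

```text
t: 8.25
position: [508.6, 65.2, 101.3]
ee_rot: [-0.101, 0.995, -0.0, 0.0]
wrist_force: [0.2, -0.1, -0.5]
grip_width: 0.3
```

```bash
python3 - <<'E'
from h import *
b=grab('wrist')['frame'];f=grab('scene'); W=world(f); g=f['frame'].max(-1)
ex=np.array([.98,.201]);r=(W[...,:2]-[536.8,-71.6]); s=r@ex; t=r@[-.201,.98]
for k in(-29,-22,-15,15,22,29):
    m=(abs(s-k)<5)&(abs(t)<9)&(W[...,2]<70)&(W[...,2]>38); print(k,m.sum(),np.median(W[m][:,2]).round(1))
print(telemetry.sense()['position'],telemetry.sense()['wrist_force'])
cv2.imwrite('pics/p5.png',np.hstack([cv2.resize(f['frame'][160:240,210:317],(400,300)),cv2.resize(b,(400,300))])[...,::-1])
E
```

```text
-29 23 55.3
-22 24 53.0
-15 22 51.1
15 18 47.8
22 19 47.5
29 25 46.5
[509.12199887  64.07678048 101.31216033] [-0.29979629  0.26586793 -0.08805525]
```

View pics/p5.png

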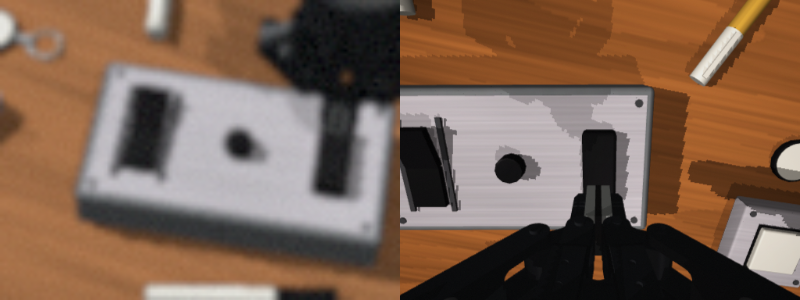

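By depth, the rocker's near half is now raised (55 mm) and its far half is level (about 47 mm). The tips are over the bar key (wrist view (598,190)). Pressing it now.

Emit:
apply_moves:
  rows: "0 0 2 0 1; 0 0 1.5 0 1; 0 0 0.4 0 1; 0 0 0.3 0 1; 0 0 0.3 0 1; 0 0 0.3 0 1; 0 0 0.1 0 1; 0 0 0 0 1"

```text
t: 9.15
position: [509.4, 64.1, 54.0]
ee_rot: [-0.1, 0.995, -0.001, 0.001]
wrist_force: [-3.0, -2.7, 7.0]
grip_width: -0.2
```

Down at 54.0 mm TCP (tip 46, the stop). I'll push slightly more, hold, then release.

Emit:
apply_moves:
  rows: "0 0 0.1 0 1; 0 0 0.1 0 1; 0 0 0 0 1; 0 0 0 0 1; 0 0 0 0 1; 0 0 0 0 1"

```text
t: 9.75
position: [509.5, 64.0, 53.9]
ee_rot: [-0.1, 0.995, -0.001, 0.001]
wrist_force: [-6.8, -3.8, 15.2]
grip_width: 0.1
```

Emit:
apply_moves:
  rows: "0 0 -0.5 0 1; 0 0 -1.5 0 1; 0 0 -4 0 1; 0 0 -4 0 1; 0 0 -4 0 1; 0 0 0 0 1; 0 0 0 0 1; 0 0 0 0 1"

```text
t: 10.55
position: [508.2, 64.7, 189.0]
ee_rot: [-0.1, 0.995, 0.0, -0.001]
wrist_force: [0.5, -0.2, -0.6]
grip_width: -0.3
```

```bash
python3 - <<'E'
from h import *
fs=dict(np.load('scene.npz'));b=grab('wrist');f=grab('scene')
W=world(b)
for n,x,y,r in(('bar',508.6,65.6,9),('round',522.7,-3,6)):
    for g,V in(('wrist',W),('scene',world(f))):
        m=(np.hypot(V[...,0]-x,V[...,1]-y)<r)&(V[...,2]<70); print(n,g,m.sum(),np.median(V[m][:,2]) if m.any() else None)
V=world(f); m=(np.hypot(V[...,0]-563.8,V[...,1]+247)<20); print('cover',np.median(V[m][:,2]))
print(telemetry.sense()['t'],telemetry.sense()['position'],telemetry.sense()['wrist_force'])
cv2.imwrite('pics/p6.png',np.hstack([cv2.resize(f['frame'][100:310,130:410],(400,300)),cv2.resize(b['frame'],(400,300))])[...,::-1])
E
```

```text
bar wrist 333 51.948916195089396
bar scene 30 53.110356015797834
round wrist 147 51.91012749911113
round scene 11 54.13488592636702
cover 23.716241219921073
10.65 [507.83775054  64.70070374 188.26075605] [0.0016982  0.55543784 0.02872124]
```

View pics/p6.png

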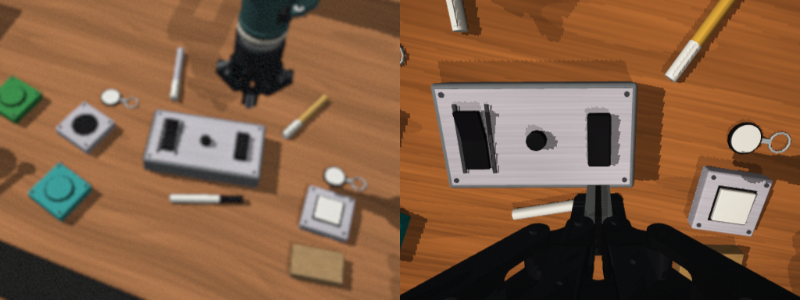

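The bar key at (599,139) and round key at (536,140) are both back at 52 mm. The rocker is over, everything loose is where it was, and the arm is clear. Handing in.

```bash
python3 -c "
from cell import finish_job
print(finish_job())"
```

```text
the job is handed in; nothing more can be done
None
```

I did the three presses in the required order with the fingers closed, and handed the job in at about 10.7 s; it reports no verdict.

- **Round cover:** I pushed it to its hard stop, with the fingertips at 22 mm and about 17 N.
- **Rocker:** I tipped it fully over, with the fingertips stopping at 46 mm. Depth afterwards showed the near half raised to about 55 mm and the far half level.
- **Bar key:** I held it at its stop for about 0.6 s and released it. It and the round key both read 52 mm (up) from the wrist camera.

**Last checks:** in the final picture the loose things looked undisturbed and the square cover untouched. I judged both by eye and did not measure them. The arm was clear, with about 0 N at the wrist.

**Disagreements:** once pressed, the round cover's place looked black and read about 1 mm above the holder top instead of white and flush. I took this to be a dark disc over the recess, since the fingertips stopped at the flush height. The scene camera read the two keys 1–2 mm higher than the wrist camera, and I put that down to calibration and depth noise.

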